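# Doubled parts cup and a propeller cap of unknown thread hand

### The job

Before a propeller change: first nest the red parts cup squarely down inside the blue one, leaving the blue one standing upright on the bench, and let go of it. Then unscrew the orange propeller cap of the motor on the yellow plate (one of the two motors has a reverse thread and nothing shows which, so try both ways), lift it off and finish while holding it still and level, bar upwards, in the gripper above the mouth of the nested cups, clear of them; do not drop it in. Leave the other motor's cap on, and do not push the other things on the bench about.

Things in the scene. Friction and masses are not known exactly. Their poses are not given: they have to be found in the camera images.
- cup_blue_mid (a point): centre of the blue parts cup, 32.5 mm above its underside. Open tapered cup, 65 mm high, foot 40 mm and rim 62 mm across, wall 2.5 mm, inside floor 28 mm above the underside; 70 g, loose. Both the same shape; nested, the upper stands on the lower's inside floor, its rim 28 mm above the lower's rim (93 above the bench), side play 2 mm; hold it by its top 25 mm to nest it
- cup_red_mid (a point): centre of the red parts cup, 32.5 mm above its underside. Open tapered cup, 65 mm high, foot 40 mm and rim 62 mm across, wall 2.5 mm, inside floor 28 mm above the underside; 70 g, loose. Both the same shape; nested, the upper stands on the lower's inside floor, its rim 28 mm above the lower's rim (93 above the bench), side play 2 mm; hold it by its top 25 mm to nest it
- cap_a_grip (a point): centre of the grip bar of an orange propeller cap, 36 mm above its lower rim, at first about 82 mm above the bench. Cap 46 mm high, 40 g: round skirt 50 mm across and 26 mm high, on it a bar 36 mm long (x), 14 mm thick (y), 20 mm high, to be pinched across its thickness. Quick thread, see the motors; once loose it lifts straight off, clear when raised 25 mm
- cap_b_grip (a point): the other cap, the same as cap_a in all respects
- motor_a_axis (a point): point on a motor's axis where the cap's lower rim rests, 46 mm above the bench. Motor 60 mm across, fixed, does not turn; two grey propeller blades reach 80 mm from the axis along its y, below the cap (tops under 47 mm above the bench). Both motors look alike; one takes the ordinary thread, one the reverse, which is which is not shown
- motor_b_axis (a point): the same point on the other motor. Thread of both: the wrong way meets a hard stop within 15 degrees. The right way (ordinary: anticlockwise from above; reverse: clockwise) turns freely; the cap comes loose 60 degrees from its start (50 to 70 will do), meets a stop at 73 to 82. It does not rise by turning; till loose it has 2 mm of play upwards
- plate_yellow: yellow square mounting plate, 92 x 92 x 4 mm, fixed to the bench; origin at the centre of its underside. The motor centred on it is the one to open
- plate_grey: the grey plate of the same size under the motor that is left alone
- tip_tin: flat round steel tip-cleaner tin with a brass top, 48 mm across, 24 mm high; origin at the centre of its underside; a bystander, loose
- solder_reel: white and silver solder reel standing on its flange, 56 mm across, 40 mm high; origin at the centre of its underside; a bystander, loose
- driver: red-handled screwdriver lying on the bench; a bystander, loose
- multimeter: orange multimeter lying on its back, 150 x 80 x 38 mm; origin at the centre of its underside, long along its x; a bystander, loose
- board: small green circuit board, 120 x 85 mm, up to 21 mm high; origin at the centre of its underside; a bystander, loose
- pliers: red-handled pliers lying flat, 150 mm long, 12 mm high; origin at the pivot, jaws to +x; a bystander, loose
Things that resemble listed ones, but are neither listed nor needed, are in the scene too. What is shaped like the part that bears cup_red_mid but green, pink or turquoise is not meant.

How it is judged (in metres and radians):
On the way, in this order (a step that is already met when the one before it is completed fails the run):
1. the red cup stands nested inside the blue one, which stands on the bench, and is let go (horizontal distance between cup_red_mid and cup_blue_mid below 0.006 m and z of cup_red_mid in the frame of cup_blue_mid between 0.024 and 0.033 m and angle between cup_blue_mid's own z axis and vertical below 0.08 rad and angle between cup_red_mid's own z axis and vertical below 0.12 rad and height (world z) of cup_blue_mid between 0.028 and 0.037 m and contact force between the fingers and cup_red below 0.05 N and contact force between the fingers and cup_blue below 0.05 N and linear speed of cup_red below 0.02 m/s), for 0.2 s.
2. the cap of the motor on the yellow plate is held lifted off its motor (((horizontal distance between motor_a_axis and plate_yellow below 0.02 m and height (world z) of cap_a_grip above 0.125 m and contact force between the fingers and cap_a above 0.5 N) or (horizontal distance between motor_b_axis and plate_yellow below 0.02 m and height (world z) of cap_b_grip above 0.125 m and contact force between the fingers and cap_b above 0.5 N))), for 0.1 s.
At the end, for the whole second after the job is handed in: Red cup fully down in the blue one on the bench (axes within 6 mm). The yellow plate's cap is held still by the fingers alone, within 20 degrees of level, bar centre 145 mm or more above the bench and within 25 mm of the cups' axis. Other cap still on, bystanders moved under 30 mm (horizontal distance between cup_red_mid and cup_blue_mid below 0.006 m and z of cup_red_mid in the frame of cup_blue_mid between 0.024 and 0.033 m and angle between cup_blue_mid's own z axis and vertical below 0.08 rad and angle between cup_red_mid's own z axis and vertical below 0.12 rad and height (world z) of cup_blue_mid between 0.028 and 0.037 m and ((horizontal distance between motor_a_axis and plate_yellow below 0.02 m and horizontal distance between cap_a_grip and cup_blue_mid below 0.025 m and height (world z) of cap_a_grip above 0.145 m and angle between cap_a_grip's own z axis and vertical below 0.35 rad and contact force between the fingers and cap_a above 0.5 N and linear speed of cap_a below 0.03 m/s and contact force between cap_a and cup_red below 0.05 N and contact force between cap_a and cup_blue below 0.05 N and contact force between cap_a and motor_a below 0.05 N) or (horizontal distance between motor_b_axis and plate_yellow below 0.02 m and horizontal distance between cap_b_grip and cup_blue_mid below 0.025 m and height (world z) of cap_b_grip above 0.145 m and angle between cap_b_grip's own z axis and vertical below 0.35 rad and contact force between the fingers and cap_b above 0.5 N and linear speed of cap_b below 0.03 m/s and contact force between cap_b and cup_red below 0.05 N and contact force between cap_b and cup_blue below 0.05 N and contact force between cap_b and motor_b below 0.05 N))); the arm keeps its last pose, push and grip.
It fails at once if the other motor's cap is taken off ((not (horizontal distance between motor_a_axis and plate_yellow below 0.02 m) and distance of cap_a_grip from where it was at the start of the episode above 0.015 m) or (not (horizontal distance between motor_b_axis and plate_yellow below 0.02 m) and distance of cap_b_grip from where it was at the start of the episode above 0.015 m)).
It fails at once if a bystander is pushed more than 30 mm (distance of any of tip_tin, solder_reel, driver, multimeter, board, pliers from where it was at the start of the episode above 0.03 m).
It also fails if it takes over 67 s, if anything falls off the work surface, if the arm or the gripper's body presses on something with over 40 N, if the wrist force passes 120 N, or if a joint passes its speed limit or range.

### The arm

A 6-joint arm with a two-finger parallel gripper is mounted at the origin on the work surface. World frame = base frame: x ahead of the robot, y to its left, z up, the work surface at z = 0. Lengths are in mm, angles in rad, forces in N, time in s.
With the tool pointing down it reaches from about 275 to 825 mm from the base axis. Payload 5.2 kg.
Tool frame: the origin (TCP) lies midway between the tips of the shut fingers; the grasp point (between the pads) lies hold_point_z behind it (hold_point_z is the distance from the TCP to the grasp point, in mm); z points along the fingers, y is the line along which they close (so a half turn about z gives the same grasp; the last joint's range is limited). The gripper opens to 93 mm and grips with 3 to 60 N. Pads are 15 mm wide; open, the fingers measure 128 mm over their backs; the gripper's body (75 mm by 188 mm) begins 65 mm behind the grasp point.
Start: joints at [-1.448, 0.259, 1.535, -0, 1.348, -0.203], TCP at [176.058, -521.065, 218.653] pointing down, gripper open.
Joint ranges: [-3.14, 3.14], [-0.91, 2.08], [0.19, 2.58], [-1.22, 4.36], [0.22, 2.71], [-3.12, 3.12]. Speed limits (rad/s): [2.57, 2.57, 3.14, 3.14, 3.14, 3.14].

### API

Orientations are given as a unit quaternion [w, x, y, z].
In Python, from rig import state, read_camera, close_job, hold_point_z gives the robot as it stands.
- The arm moves only by the shell command python3 -m handwheel 'ROWS' [FORCE]. ROWS is JSON, a list of rows, each a list of 5 numbers: the shift along the tool's x, y, z in mm, then the turn about the tool's z in degrees, then the closure, from 0 (fully open) to 1 (shut). A call has 1 to 10 rows; each row is the pose to reach, as a shift and turn from the pose commanded when the call began, along the tool's axes at that moment; what a row does not reach only later rows make up. A row lasts 1/10 s, in which the tool goes at most 50 mm and 8.59 degrees, less where a joint would pass 70% of its speed; a pose out of reach is approached as far as the arm can. A call with a gripper value outside its range is refused whole. The fingers move at their own pace and stop on an object; FORCE is the grip in N (left out, the last holds). Time passes only in rows, so rows that repeat a pose let the fingers close. It gives the time, the measured TCP pose, the force, the opening and the grip force at its end, in the units of the state.
- state(): the state, without advancing time (a new reading comes with each control period).
- read_camera(name): name is "side" or "top"; returns a dict with "image" (400x640x3 uint8, red, green, blue), "intrinsics" (3x3 intrinsics, pixels), "position" and "attitude" of the camera in the world. Camera axes: x right, y up, looking along -z (the intrinsics and any distortion apply to the point x, -y, -z); pixel columns grow to the right and rows downward; lengths in mm; the calibration is good to about 2 mm. A picture is of the moment at which its call begins. There is no depth.
- close_job(): hands the job in; it is judged then, once.
The state is a dict: "time_s": time; "joints": joint angles; "qd": joint speeds; "joint_efforts": joint torques, N m; "tool_pos": TCP position; "orientation": TCP orientation; "contact_force": force on the tool from outside, world axes, zero at the start; "wrist_torque": the same for the moment, N m; "finger_gap": finger opening in mm; "gripper_force": force on a finger pad.
Only numpy, scipy, OpenCV 4.12 (cv2) and the standard library are available. Lean on these libraries where they do the work, as an engineer would, in place of code of your own. Each camera call takes 0.05 s, during which the arm holds its last target. There are 200 camera calls.

## Working session

There is one attempt and no reset: what is moved stays moved. The work goes in short steps, Python scripts to look and compute and a shell command to move; the robot and the scene stay as the last step left them, time stands still between calls to the robot, and variables do not carry over. Pictures are saved under pics/ and viewed, at most 10 in all, crops included, and the job is handed in when it is done.

```bash
ls; mkdir -p pics; python3 - <<'E'
from rig import *
import cv2
print(state(), hold_point_z)
for n in("top","side"):
    c=read_camera(n); cv2.imwrite(f"pics/{n}0.png",c["image"][:,:,::-1]); print(n,c["intrinsics"],c["position"],c["attitude"],[k for k in c])
E
```

```text
pics
{'time_s': 0.0, 'joints': array([-1.44777428e+00,  2.59321508e-01,  1.53609164e+00,  1.16369346e-07,
        1.34796592e+00, -2.02749423e-01]), 'qd': array([ 8.55694448e-04, -2.25276571e-03, -5.12668962e-04, -7.46778018e-05,
        1.14225168e-03,  1.13636145e-03]), 'joint_efforts': array([ 1.75336460e-03, -4.37302423e+01, -2.83998352e+01,  7.21785100e-02,
        4.13379783e-02, -1.43093971e-04]), 'tool_pos': array([ 176.00264078, -520.5069239 ,  217.82582789]), 'orientation': array([-8.92492589e-04,  9.86763032e-01,  1.62166337e-01,  3.56536848e-05]), 'contact_force': array([ 0.82903729, -0.86149109,  0.13886359]), 'wrist_torque': array([-0.02050981, -0.00639873, -0.03550211]), 'gripper_force': 0.0, 'finger_gap': 93.06377374757317} 18.8
top [[376.81358021   0.         317.25048998]
 [  0.         376.81358021 202.2188039 ]
 [  0.           0.           1.        ]] [426.08085742   2.8036768  996.46515578] [ 0.71257942  0.06051278 -0.05873678 -0.69650468] ['image', 'intrinsics', 'position', 'attitude']
side [[447.91092158   0.         319.26612193]
 [  0.         447.91092158 203.60989236]
 [  0.           0.           1.        ]] [ -21.6171356   657.85477452 1029.52112089] [-0.33174451 -0.13743339  0.35372533  0.86367589] ['image', 'intrinsics', 'position', 'attitude']
```

View pics/top0.png

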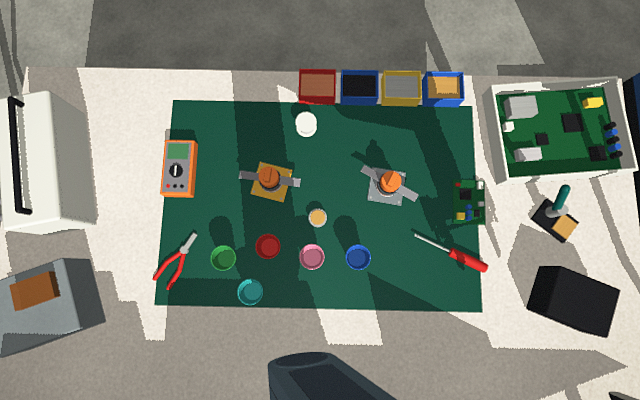

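View pics/side0.png

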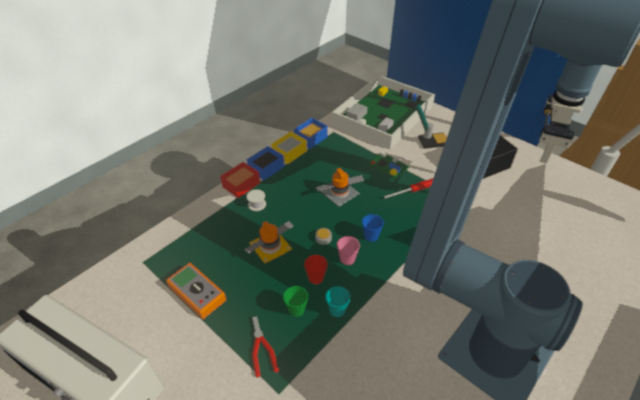

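Top view: red cup (267,246), blue (358,257), yellow-plate motor (272,178), grey-plate motor (388,185), tin (317,218); pink, green and turquoise cups are decoys. The side view agrees.

```bash
cat > h.py <<'E'
from rig import *
import numpy as np, cv2
from scipy.spatial.transform import Rotation as R
def rot(q): return R.from_quat([q[1],q[2],q[3],q[0]]).as_matrix()
def ray(c,uv):
    d=np.linalg.inv(c["intrinsics"])@[uv[0],uv[1],1.]; return rot(c["attitude"])@(d*[1,-1,-1])
def onz(c,uv,z):
    p=np.array(c["position"]); d=ray(c,uv); return (p+d*(z-p[2])/d[2])
def px(c,P):
    v=rot(c["attitude"]).T@(np.array(P)-c["position"])*[1,-1,-1]; q=c["intrinsics"]@v; return q[:2]/q[2]
def blob(c,hlo,hhi,near,rad,smin=130,vmin=40):
    h=cv2.cvtColor(c["image"],cv2.COLOR_RGB2HSV).astype(int)
    m=((h[...,0]-hlo)%180<=(hhi-hlo)%180)&(h[...,1]>=smin)&(h[...,2]>=vmin)
    yy,xx=np.mgrid[:400,:640]; m&=np.hypot(xx-near[0],yy-near[1])<rad
    n,l,s,_=cv2.connectedComponentsWithStats(m.astype(np.uint8)); 
    m=(l==1+np.argmax(s[1:,4])).astype(np.uint8)
    k=max(cv2.findContours(m,cv2.RETR_EXTERNAL,cv2.CHAIN_APPROX_NONE)[0],key=len)
    return m,k
def yawy(q=None):  # angle of tool y axis, deg
    M=rot(state()["orientation"]); return np.degrees(np.arctan2(M[1,1],M[0,1]))
def go(x,y,z,yaw=None):
    """shift in tool axes and turn (deg about tool z) to put TCP at xyz with finger line along yaw (mod 180)"""
    s=state(); M=rot(s["orientation"]); d=M.T@(np.array([x,y,z])-s["tool_pos"])
    t=0 if yaw is None else -((yaw-yawy()+90)%180-90)
    print("tcp",s["tool_pos"].round(1),"yawy",round(yawy(),1),"shift",d.round(1),"turn",round(t,1),"j6",s["joints"][5].round(2),"t",s["time_s"])
E
python3 - <<'E'
from h import *
T=read_camera("top");S=read_camera("side")
for n,a,b,p,q in(("red",170,6,(267,246),(316,270)),("blue",105,125,(358,257),(373,228)),("green",50,75,(223,258),(296,300)),("pink",160,178,(312,257),(348,250))):
    smin=60 if n=="pink" else 130
    m,k=blob(T,a,b,p,22,smin); (u,r)=cv2.minEnclosingCircle(k); P=onz(T,u,65)
    m2,k2=blob(S,a,b,q,25,smin); x,y,w,h=cv2.boundingRect(k2)
    print(n,np.round(u,1),"r_mm",round(r*932/376.8,1),P.round(1),"side box",(x,y,w,h),"pred rim ctr",px(S,P).round(1),"foot",px(S,[P[0],P[1],0]).round(1))
for n,p in(("yel",(272,178)),("grey",(388,185))):
    m,k=blob(T,3,14,p,20,150,60); c,wh,a=cv2.minAreaRect(k); print(n,"cap",c,wh,a)
    print(" skirt at z60",onz(T,c,60).round(1))
m,k=blob(T,16,28,(272,178),40,90); c=cv2.minAreaRect(k); print("plate",c,onz(T,c[0],4).round(1),c[1][0]*992/376.8)
print("tin",onz(T,(317,218),24).round(0),"reel",onz(T,(306,124),40).round(0))
def crop(c,x,y,s=25): return cv2.resize(c["image"][y-s:y+s,x-s:x+s,::-1],(400,290) if 0 else (290,290),interpolation=cv2.INTER_CUBIC)
cv2.imwrite("pics/c1.png",np.vstack([np.hstack([crop(T,272,178),crop(T,388,185)]),np.hstack([crop(S,270,238),crop(S,341,182)])]))
E
```

```text
red [267.6 246.2] r_mm 31.3 [472.4 126.6  65. ] side box (305, 255, 22, 29) pred rim ctr [316.3 263.8] foot [316.5 278. ]
blue [357.9 256.6] r_mm 31.6 [452.  -95.6  65. ] side box (363, 215, 20, 26) pred rim ctr [373.  221.8] foot [371.2 236.3]
green [222.8 257.6] r_mm 32.8 [442.1 234.8  65. ] side box (272, 276, 48, 42) pred rim ctr [296.2 296.2] foot [297.2 309.9]
pink [311.5 256.4] r_mm 31.8 [450.1  18.   65. ] side box (337, 236, 23, 29) pred rim ctr [348.6 244.7] foot [347.6 259.1]
yel cap (268.5, 177.0) (20.0, 19.0) 90.0
 skirt at z60 [648.1 132.8  60. ]
grey cap (390.0000305175781, 180.99998474121094) (19.798988342285156, 21.21320343017578) 45.0
 skirt at z60 [ 644.7 -176.9   60. ]
plate ((268.7867126464844, 189.40087890625), (34.623878479003906, 17.711605072021484), 14.620871543884277) [627.2 138.3   4. ] 91.15415990226082
tin [550.   7.  24.] reel [800.  42.  40.]
```

View pics/c1.png

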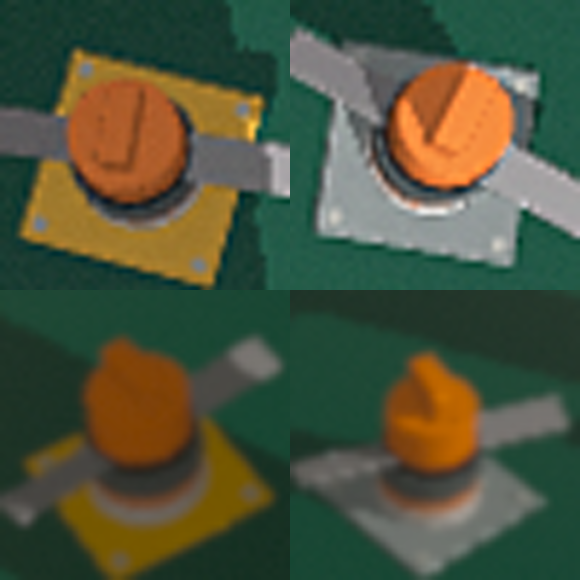

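The crops show the yellow plate's corners at about (259.9,161.3), (292.2,169.7), (283.7,202.1) and (250.8,194). Its cap's bar top runs from (266.8,181.4) to (270.3,167.8), roughly square to the blades.

```bash
python3 - <<'E'
from h import *
T=read_camera("top")
o=np.array([247,153])
f=lambda u:o+np.array(u)/5.8
print("plate ctr",np.mean([onz(T,f(u),4) for u in((75,48),(262,97),(213,285),(22,238))],0).round(1))
a=onz(T,f((115,165)),92);b=onz(T,f((135,86)),92); d=b-a
print("bar ctr",((a+b)/2).round(1),"len",np.linalg.norm(d).round(1),"yaw bar",np.degrees(np.arctan2(d[1],d[0])).round(1))
print("skirt top",onz(T,f((127,141)),66).round(1))
a=onz(T,f((0,130)),46);b=onz(T,f((280,168)),46);d=b-a
print("blade yaw",np.degrees(np.arctan2(d[1],d[0])).round(1))
go(472.4,126.6,160,100)
E
```

```text
plate ctr [648.6 131.5   4. ]
bar ctr [646.5 128.5  92. ] len 35.4 yaw bar -11.4
skirt top [645.9 130.9  66. ]
blade yaw -96.6
tcp [ 176.  -520.8  218.3] yawy -71.3 shift [ 488.  -518.5   58.8] turn 8.7 j6 -0.2 t 0.25
```

```bash
python3 -m handwheel '[[488,-518,0,-80,0],[488,-518,0,-80,0],[488,-518,0,-80,0],[488,-518,0,-80,0],[488,-518,0,-80,0],[488,-518,0,-80,0],[488,-518,0,-80,0],[488,-518,0,-80,0],[488,-518,0,-80,0],[488,-518,0,-80,0]]' 10
python3 -c "
from h import *
go(472.4,126.6,130,30)"
```

```text
time_s: 1.25
tool_pos: [384.8, -64.6, 219.0]
orientation: [0.001, 0.65, 0.76, 0.0]
contact_force: [1.5, -1.0, 0.9]
finger_gap: 93.2
gripper_force: 0.0
tcp [384.8 -64.6 219. ] yawy 8.9 shift [175.4 116.1  89. ] turn -21.1 j6 -0.61 t 1.25
```

```bash
python3 -m handwheel '[[175,116,40,-21,0],[175,116,40,-21,0],[175,116,40,-21,0],[175,116,40,-21,0],[175,116,70,-21,0],[175,116,89,-21,0],[175,116,89,-21,0],[175,116,89,-21,0]]'
python3 - <<'E'
from h import *
go(472.4,126.6,44,30)
E
```

```text
time_s: 2.05
tool_pos: [472.6, 123.9, 129.8]
orientation: [-0.0, 0.502, 0.865, -0.0]
contact_force: [-0.1, -0.6, 0.2]
finger_gap: 92.9
gripper_force: 0.0
tcp [472.6 123.9 129.8] yawy 29.7 shift [ 2.5  1.3 85.8] turn -0.3 j6 -0.49 t 2.05
```

```bash
python3 -m handwheel '[[2.5,1.3,40,0,0],[2.5,1.3,70,0,0],[2.5,1.3,86,0,0],[2.5,1.3,86,0,0],[2.5,1.3,86,0,0.2],[2.5,1.3,86,0,0.4],[2.5,1.3,86,0,0.6],[2.5,1.3,86,0,0.8],[2.5,1.3,86,0,0.8],[2.5,1.3,86,0,0.8]]' 10
```

```text
time_s: 3.05
tool_pos: [473.1, 126.8, 44.3]
orientation: [0.001, 0.502, 0.865, 0.0]
contact_force: [-1.3, -0.5, 5.2]
finger_gap: 60.1
gripper_force: 10.0
```

```bash
python3 -m handwheel '[[0,0,-10,0,0.8],[0,0,-30,0,0.8],[0,0,-70,0,0.8],[0,0,-110,0,0.8],[0,0,-110,0,0.8],[0,0,-110,0,0.8]]'
python3 - <<'E'
from h import *
go(452,-95.6,154,30)
T=read_camera("top");S=read_camera("side")
s=state()["tool_pos"]; print(px(T,s),px(S,s))
for c,x,y,n in((T,*px(T,s),"a"),(S,*px(S,s),"b")):
    x,y=int(x),int(y); k=cv2.resize(c["image"][y-40:y+40,x-40:x+40,::-1],(400,400),interpolation=cv2.INTER_CUBIC)
    L=k if n=="a" else np.hstack([L,k])
cv2.imwrite("pics/g1.png",L)
E
```

```text
time_s: 3.65
tool_pos: [473.0, 126.9, 154.7]
orientation: [0.001, 0.502, 0.865, 0.001]
contact_force: [0.4, 0.5, -0.8]
finger_gap: 60.0
gripper_force: 10.1
tcp [473.  126.9 154.7] yawy 29.7 shift [-182.9 -128.4    0.7] turn -0.3 j6 -0.48 t 3.65
[262.36577554 244.45724997] [316.24223528 243.00450129]
```

View pics/g1.png

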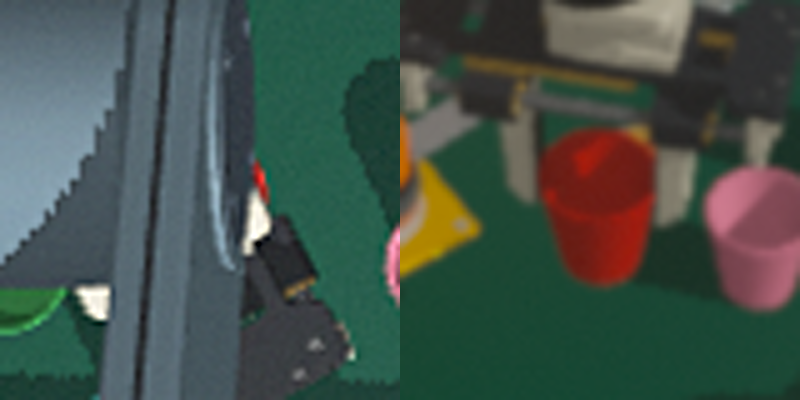

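The side view shows the red cup hanging upright between the fingers, with its rim centre near (316,237). That matches the TCP projection. Next I move over the blue cup.

```bash
python3 -m handwheel '[[-36,-26,0,0,0.8],[-72,-51,0,0,0.8],[-108,-76,0,0,0.8],[-144,-102,0,0,0.8],[-170,-119,0,0,0.8],[-183,-128.4,0,0,0.8],[-183,-128.4,0,0,0.8],[-183,-128.4,0,0,0.8],[-183,-128.4,0,0,0.8]]'
python3 - <<'E'
from h import *
go(452,-95.6,80,30)
S=read_camera("side")
m,k=blob(S,105,125,(373,228),25,130);print(cv2.boundingRect(k))
x,y=373,215; cv2.imwrite("pics/g2.png",cv2.resize(S["image"][y-40:y+40,x-40:x+40,::-1],(400,400),interpolation=cv2.INTER_CUBIC))
s=state()["tool_pos"]; print(px(S,s+[0,0,21]))
E
```

```text
time_s: 4.65
tool_pos: [451.1, -94.7, 152.9]
orientation: [-0.001, 0.502, 0.865, 0.0]
contact_force: [-0.7, -0.1, -0.9]
finger_gap: 60.0
gripper_force: 9.9
tcp [451.1 -94.7 152.9] yawy 29.7 shift [-1.4  0.4 72.9] turn -0.3 j6 -0.97 t 4.65
(363, 215, 20, 26)
[376.26646866 195.22065564]
```

View pics/g2.png

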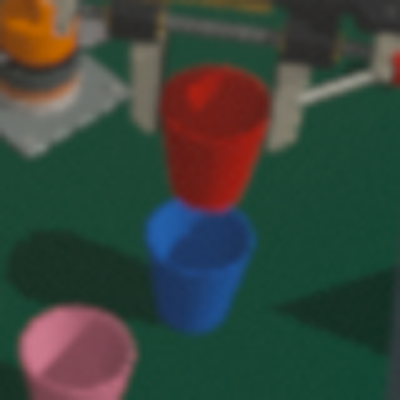

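The red rim centre (376,195) and blue rim centre (373,222.6) both match their predictions within 1 px, so the cups are aligned.

```bash
python3 -m handwheel '[[-1.4,0.4,20,0,0.8],[-1.4,0.4,40,0,0.8],[-1.4,0.4,55,0,0.8],[-1.4,0.4,65,0,0.8],[-1.4,0.4,72,0,0.8],[-1.4,0.4,76,0,0.8],[-1.4,0.4,79,0,0.8],[-1.4,0.4,80,0,0.8],[-1.4,0.4,80,0,0.8]]'
```

```text
time_s: 5.6
tool_pos: [452.9, -96.9, 73.9]
orientation: [0.0, 0.503, 0.865, 0.0]
contact_force: [0.2, 0.5, -0.7]
finger_gap: 59.8
gripper_force: 9.9
```

```bash
python3 -m handwheel '[[0,0,1.5,0,0.8],[0,0,2.5,0,0.8],[0,0,2.5,0,0.8],[0,0,2.5,0,0.6],[0,0,2.5,0,0.4],[0,0,2.5,0,0.2],[0,0,2.5,0,0],[0,0,2.5,0,0],[0,0,2.5,0,0],[0,0,2.5,0,0]]'
```

```text
time_s: 6.6
tool_pos: [452.6, -96.8, 71.0]
orientation: [-0.0, 0.503, 0.865, -0.0]
contact_force: [0.3, 0.4, -0.1]
finger_gap: 91.9
gripper_force: 0.0
```

```bash
python3 -m handwheel '[[0,0,-10,0,0],[0,0,-40,0,0],[0,0,-80,0,0],[0,0,-110,0,0],[0,0,-110,0,0]]'
python3 -c "
from h import *
go(646.7,130,135,79)"
```

```text
time_s: 7.1
tool_pos: [455.3, -98.0, 186.1]
orientation: [0.005, 0.502, 0.865, 0.0]
contact_force: [0.5, -0.0, -0.5]
finger_gap: 92.9
gripper_force: 0.0
tcp [455.3 -98.  186.1] yawy 29.7 shift [103.8 278.9  51.8] turn -49.3 j6 -0.97 t 7.1
```

```bash
python3 -m handwheel '[[18,47,0,-8,0],[35,94,0,-16,0],[52,140,0,-24,0],[70,187,0,-32,0],[87,234,0,-40,0],[104,279,30,-49,0],[104,279,51,-49,0],[104,279,51,-49,0],[104,279,51,-49,0],[104,279,51,-49,0]]'
python3 - <<'E'
from h import *
go(646.7,130,74,79)
T=read_camera("top");S=read_camera("side")
m,k=blob(T,170,6,(358,250),22); u,r=cv2.minEnclosingCircle(k); print("red rim",u,r*903/376.8,onz(T,u,93).round(1))
print("side pred",px(S,onz(T,u,93)).round(1))
a=cv2.resize(T["image"][215:295,318:398,::-1],(400,400),interpolation=cv2.INTER_CUBIC)
b=cv2.resize(S["image"][175:255,333:413,::-1],(400,400),interpolation=cv2.INTER_CUBIC)
cv2.imwrite("pics/g3.png",np.hstack([a,b]))
x,y=265,230
cv2.imwrite("pics/g4.png",cv2.resize(S["image"][y-50:y+50,x-50:x+50,::-1],(600,600),interpolation=cv2.INTER_CUBIC))
E
```

```text
time_s: 8.1
tool_pos: [643.9, 130.7, 131.6]
orientation: [0.001, 0.099, 0.995, -0.0]
contact_force: [1.1, 0.5, 0.1]
finger_gap: 92.7
gripper_force: 0.0
tcp [643.9 130.7 131.6] yawy 78.6 shift [-2.8 -0.2 57.6] turn -0.4 j6 -1.34 t 8.1
red rim (359.4583435058594, 256.0333251953125) 31.666154147713048 [452.8 -96.3  93. ]
side pred [373.7 214.9]
```

View pics/g3.png

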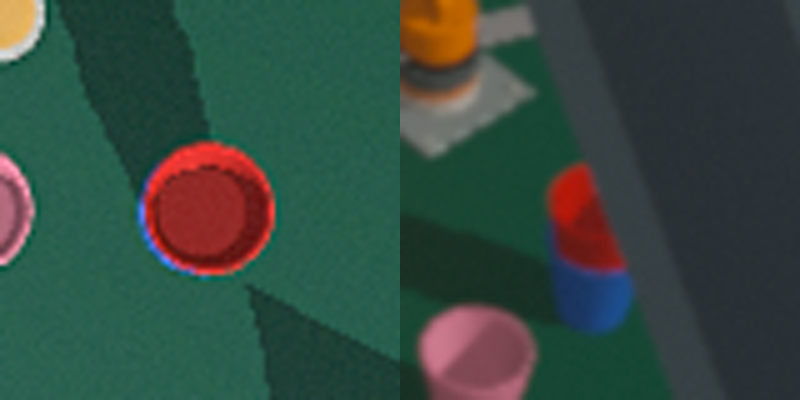

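View pics/g4.png

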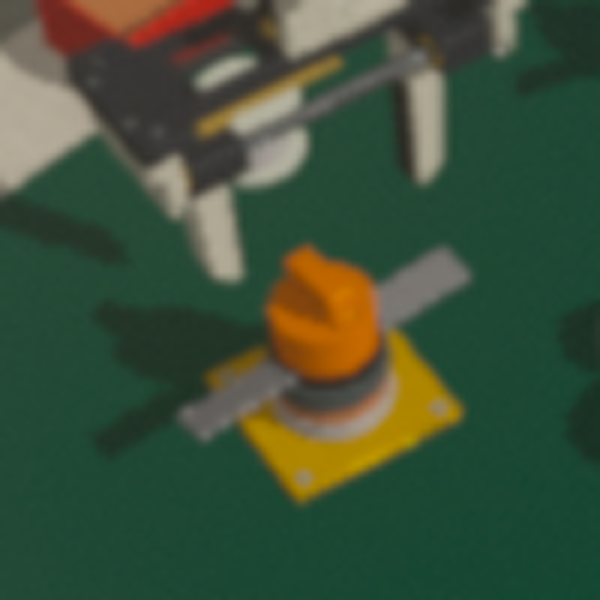

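The cups are nested, with the red rim centre at (452.8,-96.3) and at the right height. The fingers straddle the yellow motor's bar. Next I descend and grip.

```bash
python3 -m handwheel '[[-2.8,-0.2,25,0,0],[-2.8,-0.2,45,0,0],[-2.8,-0.2,56,0,0.2],[-2.8,-0.2,56,0,0.5],[-2.8,-0.2,56,0,0.8],[-2.8,-0.2,56,0,1],[-2.8,-0.2,56,0,1],[-2.8,-0.2,56,0,1],[-2.8,-0.2,56,0,1],[-2.8,-0.2,56,0,1]]' 15
python3 -c "
from h import *
s=state();print(s['wrist_torque'],s['contact_force'],yawy())"
```

```text
time_s: 9.2
tool_pos: [646.4, 130.9, 74.3]
orientation: [0.0, 0.099, 0.995, 0.0]
contact_force: [-0.6, -0.8, -0.3]
finger_gap: 33.2
gripper_force: 0.0
[ 0.05439552 -0.14777857 -0.02618162] [-0.61288152 -0.81336064 -0.26460581] 78.67066369498042
```

```bash
python3 -m handwheel '[[0,0,0,0,1],[0,0,0,0,1],[0,0,0,0,1],[0,0,0,0,1],[0,0,0,0,1]]' 15
python3 -c "
from h import *
s=state();print(s['wrist_torque'],s['contact_force'],yawy())"
```

```text
time_s: 9.7
tool_pos: [646.4, 131.1, 74.2]
orientation: [0.0, 0.099, 0.995, 0.0]
contact_force: [0.9, 1.0, -0.6]
finger_gap: 13.6
gripper_force: 15.0
[ 0.24644695 -0.24635732  0.01496139] [ 0.89631456  1.02757583 -0.62447724] 78.66580061886044
```

```bash
python3 -m handwheel '[[0,0,0,-3,1],[0,0,0,-6,1],[0,0,0,-9,1],[0,0,0,-12,1],[0,0,0,-15,1],[0,0,0,-18,1],[0,0,0,-18,1]]'
python3 -c "
from h import *
s=state();print(s['wrist_torque'],s['contact_force'],yawy())"
```

```text
time_s: 10.4
tool_pos: [647.0, 131.3, 74.3]
orientation: [0.001, -0.058, 0.998, 0.0]
contact_force: [3.0, 2.4, -1.0]
finger_gap: 14.7
gripper_force: 16.2
[ 0.51595061 -0.61261921 -0.43843358] [ 2.95551806  2.43183965 -1.02964519] 96.65355130481635
```

The moment rose to -0.44 N m and the pads were forced open to 14.7 mm, so that is the stop. This motor has the reverse thread, so I go clockwise.

```bash
python3 -m handwheel '[[0,0,0,6,1],[0,0,0,12,1],[0,0,0,18,1],[0,0,0,18,1],[0,0,0,22,1],[0,0,0,26,1],[0,0,0,30,1],[0,0,0,35,1],[0,0,0,40,1],[0,0,0,40,1]]'
python3 -c "
from h import *
s=state();print(s['wrist_torque'],s['contact_force'],yawy())"
```

```text
time_s: 11.4
tool_pos: [645.8, 132.1, 74.1]
orientation: [-0.001, 0.286, 0.958, 0.001]
contact_force: [-0.6, 5.4, 0.7]
finger_gap: 14.3
gripper_force: 15.0
[ 1.04600513 -0.02844177  0.01393712] [-0.55992603  5.38994642  0.71664775] 56.70839611553643
```

```bash
python3 -m handwheel '[[0,0,0,5,1],[0,0,0,10,1],[0,0,0,15,1],[0,0,0,20,1],[0,0,0,25,1],[0,0,0,30,1],[0,0,0,35,1],[0,0,0,38,1],[0,0,0,38,1]]'
python3 - <<'E'
from h import *
s=state();print(s['wrist_torque'],s['contact_force'],yawy())
S=read_camera("side")
x,y=268,240
cv2.imwrite("pics/g5.png",cv2.resize(S["image"][y-40:y+40,x-40:x+40,::-1],(600,600),interpolation=cv2.INTER_CUBIC))
E
```

```text
time_s: 12.3
tool_pos: [647.3, 132.2, 74.8]
orientation: [0.001, 0.582, 0.813, 0.002]
contact_force: [2.3, 5.8, 0.4]
finger_gap: 14.0
gripper_force: 15.0
[ 1.17444544 -0.47111435 -0.01367885] [2.25215934 5.82678527 0.41782517] 18.785832483208303
```

View pics/g5.png

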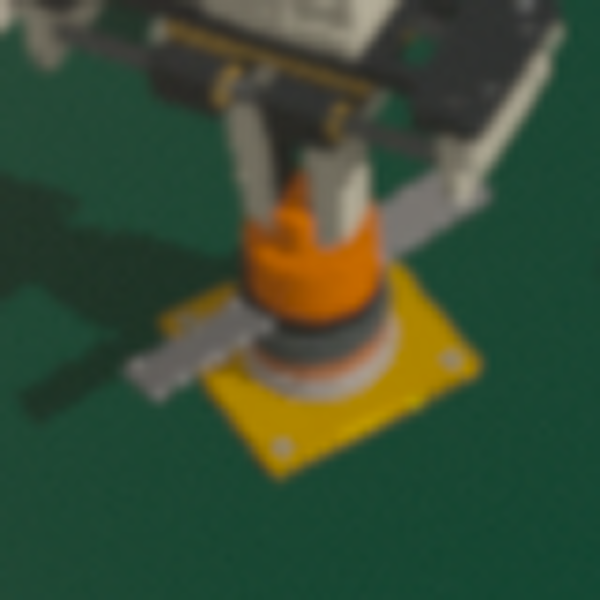

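The bar has turned with the fingers and faces the camera, and the moment stays near zero. I try a gentle lift.

```bash
python3 -m handwheel '[[0,0,-2,0,1],[0,0,-4,0,1],[0,0,-6,0,1],[0,0,-6,0,1]]' 25
python3 -c "
from h import *
s=state();print(s['wrist_torque'],s['contact_force'],yawy())"
```

```text
time_s: 12.75
tool_pos: [647.6, 132.1, 80.4]
orientation: [0.001, 0.582, 0.813, 0.002]
contact_force: [3.5, 4.9, -1.9]
finger_gap: 13.8
gripper_force: 25.0
[ 1.16146471 -0.81429492  0.05059043] [ 3.54303273  4.90763164 -1.92738874] 18.867198705697284
```

```bash
python3 -m handwheel '[[0,0,-6,0,1],[0,0,-14,0,1],[0,0,-24,0,1],[0,0,-40,0,1],[0,0,-60,0,1],[0,0,-80,0,1],[0,0,-95,0,1],[0,0,-95,0,1],[0,0,-95,0,1],[0,0,-95,0,1]]' 25
python3 - <<'E'
from h import *
go(452.8,-96.3,176,None)
s=state();print(s['wrist_torque'],s['contact_force'],yawy(),s['finger_gap'])
S=read_camera("side")
x,y=268,225
cv2.imwrite("pics/g6.png",cv2.resize(S["image"][y-40:y+40,x-40:x+40,::-1],(600,600),interpolation=cv2.INTER_CUBIC))
E
```

```text
time_s: 13.75
tool_pos: [645.5, 130.5, 174.0]
orientation: [-0.001, 0.583, 0.813, -0.001]
contact_force: [-0.6, 0.3, -0.4]
finger_gap: 14.2
gripper_force: 25.0
tcp [645.5 130.5 174. ] yawy 18.7 shift [-153.1 -255.2   -1.5] turn 0 j6 -0.3 t 13.75
[-0.00067172 -0.13855003  0.01427797] [-0.56026787  0.2695352  -0.43911074] 18.686056571919124 14.202709243999836
```

View pics/g6.png

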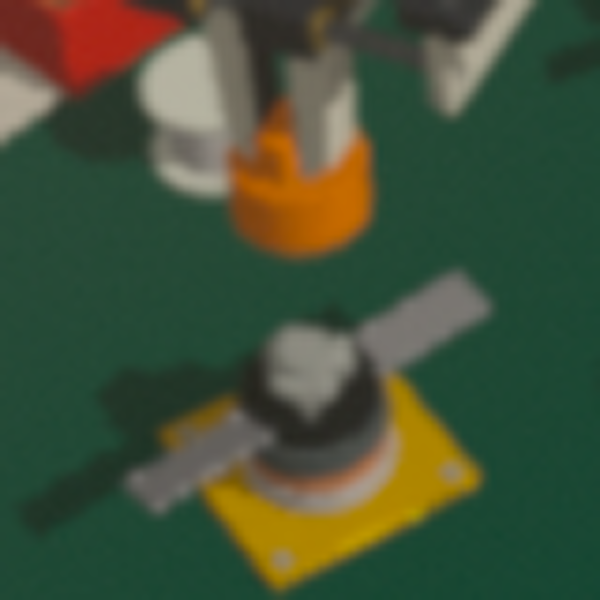

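The cap is off and level, and the bare motor shows below it. I carry it over the cups.

```bash
python3 -m handwheel '[[-10,-17,0,0,1],[-30,-50,0,0,1],[-50,-84,0,0,1],[-70,-117,0,0,1],[-90,-150,0,0,1],[-110,-184,0,0,1],[-130,-217,0,0,1],[-145,-242,0,0,1],[-153,-255,0,0,1],[-153,-255,0,0,1]]'
python3 -m handwheel '[[0,0,0,0,1],[0,0,0,0,1],[0,0,0,0,1],[0,0,0,0,1],[0,0,0,0,1],[0,0,0,0,1],[0,0,0,0,1],[0,0,0,0,1]]'
python3 - <<'E'
from h import *
go(452.8,-96.3,176,None)
S=read_camera("side")
x,y=373,205
cv2.imwrite("pics/g7.png",cv2.resize(S["image"][y-45:y+45,x-45:x+45,::-1],(600,600),interpolation=cv2.INTER_CUBIC))
print(px(S,state()["tool_pos"]),px(S,[452.8,-96.3,93]))
E
```

```text
time_s: 14.8
tool_pos: [452.2, -96.8, 174.6]
orientation: [-0.001, 0.584, 0.812, -0.0]
contact_force: [0.2, 1.2, -0.4]
finger_gap: 14.0
gripper_force: 25.0
time_s: 15.6
tool_pos: [453.7, -95.7, 175.2]
orientation: [0.0, 0.583, 0.812, -0.0]
contact_force: [-1.5, 0.3, -0.1]
finger_gap: 13.6
gripper_force: 25.0
tcp [453.7 -95.7 175.2] yawy 18.7 shift [-0.3 -1.1 -0.8] turn 0 j6 -0.77 t 15.6
[375.84121637 194.34680897] [373.71748229 214.94025783]
```

View pics/g7.png

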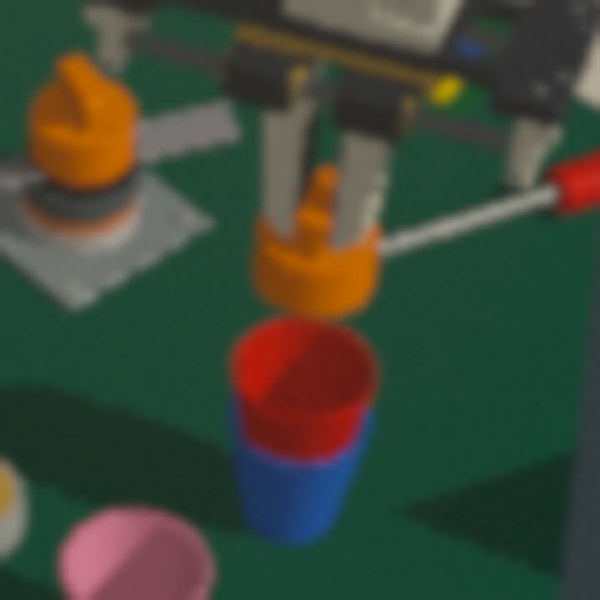

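The cap is held level above the upright nested cups, clear of them and on their axis, and the other cap is untouched. I hand in.

```bash
python3 -c "
from rig import *
print(close_job())"
```

```text
the job is handed in; nothing more can be done
None
```

I handed in at about 15.7 s: the red cup is nested in the upright blue one, and the yellow-plate motor's cap (reverse thread, came off clockwise) is held level above the cups. The other motor's cap is still on; no verdict came back.

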